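Put the label printer back to work after a roll change

ROBOT

A 6-joint arm with a two-finger parallel gripper is mounted at the origin on the work surface. World frame = base frame: x ahead of the robot, y to its left, z up, the work surface at z = 0. Lengths are in m, angles in rad, forces in N, time in s.
With the tool pointing down it reaches from about 0.35 to 0.975 m from the base axis. Payload 4.9 kg.
Tool frame: the origin (TCP) lies at the very end of the fingers, on their centre line; the grasp point (between the pads) lies 19 mm behind it; z points along the fingers, x is the direction in which the jaws open and shut, and the axes are right-handed (so a half turn about z gives the same grasp; the last joint's range is limited). The gripper opens to 85 mm and grips with 20 to 120 N. Pads are 22 mm wide; open, the fingers measure 114 mm over their backs; the gripper's body (76 mm by 85 mm) begins 54 mm behind the grasp point. The pads swing forward as they close: fully open they stand 13 mm farther back than shut.
Start: joints at [-1.341, 0.053, 1.613, -0, 1.476, -0.119], TCP at [0.214, -0.587, 0.231] pointing down, gripper open.
Joint ranges: [-3.01, 3.01], [-1.01, 2.22], [0.06, 2.58], [-1.02, 4.17], [0.09, 2.62], [-3.14, 3.14]. Speed limits (rad/s): [2.57, 2.57, 3.14, 3.14, 3.14, 3.14].

INTERFACE

Orientations are given as a unit quaternion [w, x, y, z].
In Python, from plant import manip, imaging gives the robot as it stands.
- The arm moves only by the shell command python3 -m pendant 'ROWS'. ROWS is JSON, a list that holds one entry, the list of rows, each a list of 7 numbers: the turn, a rotation vector about the world's x, y, z in units of pi rad (1.0 is pi rad), then the shift along the world's x, y, z in units of 250 mm (1.0 is 250 mm), then the opening, from 0 (shut) to 1 (fully open). In form: [[[ax, ay, az, tx, ty, tz, claw], ...]]. A call has 1 to 20 rows; each row shifts and turns the commanded pose from where the row before left it; what a row does not reach is not made up. A row lasts 1/8 s, in which the tool goes at most 62.5 mm and 10.7 degrees, less where a joint would pass 70% of its speed; a pose out of reach is approached as far as the arm can. A call with a number of a shift or a turn outside -1 to 1 is refused whole. A call with a gripper value outside its range is refused whole. The fingers move at their own pace and stop on an object; the grip force is fixed at half the most. Time passes only in rows, so rows that do not move let the fingers close. It gives the time, the measured TCP pose, the force and the opening at its end, in the units of the state.
- manip.state(): the state, without advancing time (a new reading comes with each control period).
- imaging.grab_frame(name): name is "side" or "top"; returns a dict with "frame" (400x640x3 uint8, blue, green, red), "mtx" (3x3 intrinsics, pixels), "world_to_cam" (4x4, takes a point from world to camera coordinates). Camera axes: x right, y down, z forward; pixel columns grow to the right and rows downward; lengths in m; the calibration is good to about 2 mm. A picture is of the moment at which its call begins. There is no depth.
- manip.job_done(): hands the job in, once; it reports no verdict.
The state is a dict: "time": time; "joint_pos": joint angles; "joint_vel": joint speeds; "joint_efforts": joint torques, N m; "tool_pos": TCP position; "tool_rot": TCP orientation; "contact_force": force on the tool from outside, world axes, zero at the start; "ft_torque": the same for the moment, N m; "gripper_width": opening from 0.0 (shut) to 1.0 (fully open).
Only numpy, scipy, OpenCV 4.12 (cv2) and the standard library are available. Lean on these libraries where they do the work, as an engineer would, in place of code of your own. Each camera call takes 0.05 s, during which the arm holds its last target. There are 200 camera calls.

TASK

A new roll is in the wide label printer but its cover still stands ajar: with the closed fingers push the front of the cover down until it snaps fully shut, then press the big round feed key right down and let it up, and then press the bar-shaped resume key right down and let it up, so that the waiting labels print. Press no key before the cover is shut, and do not swing the cover further open. Pick nothing up, and leave the little power key, the narrow wristband printer and the loose things on the desk alone.

Things in the scene. Friction and masses are not known exactly. Their poses are not given: they have to be found in the camera images.
- printer: Wide label printer, 260 mm deep (x), 235 wide (y), 165 high, light grey on a dark tub, fixed on the desk. Origin: centre of its underside, z up, front to its own -x (to the robot, up to 0.3 rad askew). The cover fills its top at y -0.040 to +0.117; the fixed key housing (top 165 mm up) at y -0.1175 to -0.0425 has three keys front to back at y -0.080: feed x -0.080, resume x -0.022, power x +0.050.
- cover (a joint): Opening angle of the label printer's cover (rad), hinged along y at its back: 0 latched and fully shut, top level with the key housing; grows as the front rises; starts at 0.14 to 0.36. Stiff hinge: it stays where left, 1 to 2 N at the front edge moves it. Over the last 0.07 rad a snap latch resists with about 9 N, then draws it home and holds it.
- cover_push (a point): Point on the top face of the cover, midway across it and 25 mm behind its front edge, where a person would push it shut; it turns with the cover. With the cover shut it lies at x -0.105, y +0.0385, z +0.165 in the printer's frame.
- cover_hinge (a point): Middle of the cover's hinge line, at x +0.100, y +0.0385, z +0.150 in the printer's frame; cover_push lies 205 mm in front of it and, when shut, 15 mm above it.
- feed_key (a joint): Travel of the feed key: the biggest, round, 26 mm across, the nearest of the three to the printer's front. Joint value in m: 0 released, 0.004 fully down; spring return, about 2 N to start it moving and 5 N fully down.
- feed_key_top (a point): Centre of the top face of the feed key, standing 6 mm proud of the printer's top when released; the point goes down with the key.
- resume_key (a joint): Travel of the resume key: bar-shaped, 34 mm across the printer by 15 mm, the middle one of the three, 58 mm behind the feed key. Joint value in m: 0 released, 0.004 fully down; spring return, about 2 N to start it moving and 5 N fully down.
- resume_key_top (a point): Centre of the top face of the resume key, standing 6 mm proud of the printer's top when released; the point goes down with the key.
- power_key (a joint): Travel of the power key: the smallest, round, 12 mm across, the rearmost of the three, 72 mm behind the resume key; not to be pressed. Joint value in m: 0 released, 0.004 fully down; spring return, about 2 N to start it moving and 5 N fully down.
- power_key_top (a point): Centre of the top face of the power key, standing 6 mm proud of the printer's top when released; the point goes down with the key.
- wristband_printer: A narrow printer, 180 mm deep, 100 mm wide, 150 mm high, already shut, beside the label printer on either side; origin: centre of its underside, front to its own -x; not to be touched. Its only key, round, 18 mm across, stands 5 mm proud of its top at x -0.058, y 0.
- wrist_key (a joint): Travel of the wristband printer's key in m, 0 released; not to be pressed.
- spare_roll_center (a point): Centre of a spare roll of labels, standing on end: 90 mm across, 60 mm high, 38 mm hole. Loose; to be left alone.
- sanitiser_center (a point): A hand sanitiser pump bottle, 60 mm across, 166 mm high; the point is on its axis 80 mm above its foot. Loose; to be left alone.
- scanner_center (a point): A pistol-shaped barcode scanner lying on its side, about 90 by 125 mm and 36 mm thick; the point is about its middle, 18 mm above the desk. Loose; to be left alone.

How it is judged:
By the outcome, as a careful person would: the job done as asked, in the order asked, and still so for the second after the job is handed in, with the robot touching nothing.
It also fails if it takes over 42 s, if anything falls off the work surface, if the arm or the gripper's body presses on something with over 40 N, if the wrist force passes 120 N, or if a joint passes its speed limit or range.

## Working session

There is one attempt and no reset: what is moved stays moved. The work goes in short steps, Python scripts to look and compute and a shell command to move; the robot and the scene stay as the last step left them, time stands still between calls to the robot, and variables do not carry over. Pictures are saved under pics/ and viewed, about 8 in all and at most 12, crops included, and the job is handed in when it is done.

```bash
mkdir -p pics; python3 - <<'E'
from plant import manip, imaging
import cv2, json, numpy as np
for n in ("top","side"):
    f=imaging.grab_frame(n); cv2.imwrite(f"pics/{n}0.png",f["frame"]); 
    np.savez(f"pics/{n}0.npz",K=f["mtx"],T=f["world_to_cam"],im=f["frame"])
    T=np.array(f["world_to_cam"]); print(n,np.round(f["mtx"],1).tolist(),np.round(T,3).tolist(), "cam",-T[:3,:3].T@T[:3,3])
s=manip.state(); print(s)
E
```

```text
top [[408.9, 0.0, 315.9], [0.0, 408.9, 200.5], [0.0, 0.0, 1.0]] [[-0.013, -1.0, 0.009, -0.015], [-0.986, 0.011, -0.168, 0.543], [0.168, -0.011, -0.986, 1.397], [0.0, 0.0, 0.0, 1.0]] cam [ 0.29991514 -0.00586012  1.46867111]
side [[455.3, 0.0, 318.9], [0.0, 455.3, 199.1], [0.0, 0.0, 1.0]] [[-0.9, -0.435, 0.024, 0.468], [-0.228, 0.422, -0.878, 0.245], [0.371, -0.796, -0.479, 1.288], [0.0, 0.0, 0.0, 1.0]] cam [-0.00184496  1.1246749   0.82038678]
{'time': 0.1, 'joint_pos': array([-1.34100350e+00,  5.32942800e-02,  1.61417864e+00, -1.17967132e-05,
        1.47600156e+00, -1.18972868e-01]), 'joint_vel': array([ 0.00155764, -0.00084184, -0.00277755,  0.00206535,  0.00040758,
       -0.00014923]), 'joint_efforts': array([ 7.30064476e-04, -3.94905353e+01, -3.71361136e+01, -3.76742844e-05,
        3.90898917e-03, -1.29051330e-05]), 'tool_pos': array([ 0.21346791, -0.58680461,  0.23017072]), 'tool_rot': array([-6.23083650e-04,  8.19065914e-01, -5.73698652e-01, -7.05068015e-04]), 'contact_force': array([-0.46334005,  0.37592096, -0.31331003]), 'ft_torque': array([ 0.0096048 , -0.00209706,  0.0421854 ]), 'gripper_width': 0.998961768095897}
```

View pics/top0.png

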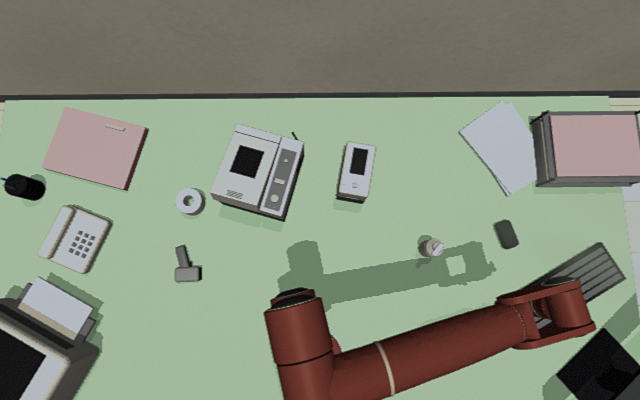

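View pics/side0.png

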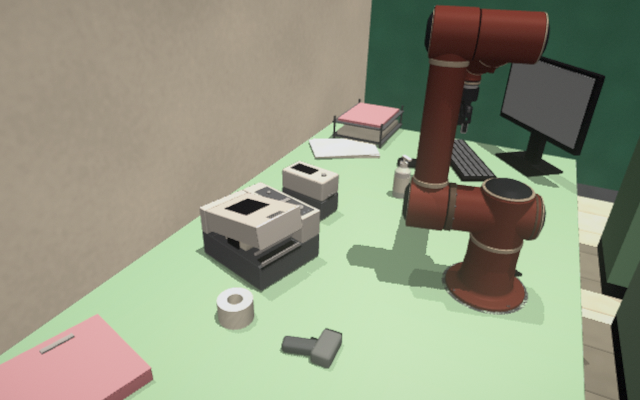

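The top view shows the label printer at about (260,170), with its keys along (275,198) to (285,160). The wristband printer is at (357,172), the roll at (190,201) and the sanitiser at (431,247). The side view shows the printer near (260,230) with its cover ajar. I'll enlarge both.

```bash
python3 - <<'E'
import cv2
a=cv2.imread("pics/top0.png")[115:225,205:315]; b=cv2.imread("pics/side0.png")[175:285,195:325]
cv2.imwrite("pics/ct.png",cv2.resize(a,None,fx=5,fy=5,interpolation=2)); cv2.imwrite("pics/cs.png",cv2.resize(b,None,fx=5,fy=5,interpolation=2))
E
```

```text
(no output)
```

View pics/ct.png

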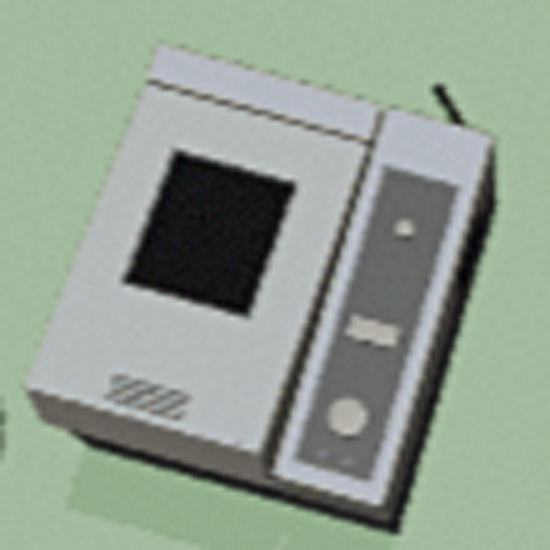

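View pics/cs.png

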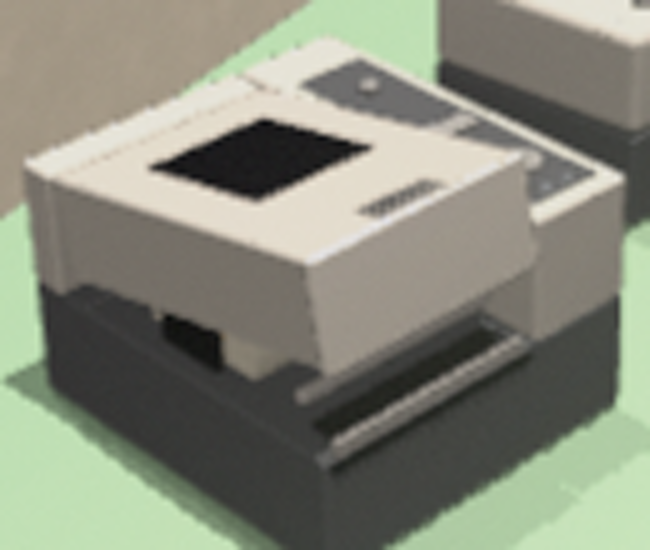

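The close crops show all of the key tops, housing corners and cover front corners. Top crop: feed (348,417), resume (373,331), power (404,228), cover front-left (28,387). Side crop: cover front edge (308,265) to (522,157). I'll fit pose and angle to these.

```bash
cat > fit.py <<'E'
import numpy as np
from scipy.optimize import least_squares
C={n:np.load(f"pics/{n}0.npz") for n in("top","side")}
def proj(n,P):
    c=C[n]["T"]@np.append(P,1); q=C[n]["K"]@c[:3]; return q[:2]/q[2]
def world(v,p):
    x,y,a=v[:3]; c,s=np.cos(a),np.sin(a); return np.array([x+c*p[0]-s*p[1],y+s*p[0]+c*p[1],p[2]])
def cov(th,y,x=-.13,z=.165):
    dx,dz=x-.1,z-.15; c,s=np.cos(th),np.sin(th); return np.array([.1+dx*c+dz*s,y,.15-dx*s+dz*c])
E
python3 - <<'E'
from fit import *
off={"top":(205,115),"side":(195,175)}
F=[("top",(348,417),(-.08,-.08,.171)),("top",(373,331),(-.022,-.08,.171)),("top",(404,228),(.05,-.08,.171)),
("top",(495,140),(.13,-.1175,.165)),("top",(387,508),(-.13,-.1175,.165)),("top",(158,42),(.13,.1175,.165)),
("side",(370,84),(.05,-.08,.171)),("side",(625,182),(-.13,-.1175,.165)),("side",(25,162),(.13,.1175,.165)),("side",(330,38),(.13,-.1175,.165)),
("top",(28,387),.117),("top",(268,455),-.04),("side",(308,265),.117),("side",(522,157),-.04)]
def res(v):
    o=[]
    for n,u,p in F:
        p=cov(v[3],p) if isinstance(p,float) else np.array(p)
        o.append(proj(n,world(v,p))-((np.array(u)+.5)/5-.5+off[n]))
    return np.array(o)
r=least_squares(lambda v:res(v).ravel(),[.6,.1,-.2,.25],loss="soft_l1")
v=r.x; np.save("v.npy",v); print(v); print(res(v).round(1).tolist())
for k,p in dict(feed=(-.08,-.08,.171),resume=(-.022,-.08,.171),power=(.05,-.08,.171),push_now=cov(v[3],.0385,-.105),push_shut=(-.105,.0385,.165)).items(): print(k,world(v,p).round(4))
E
```

```text
[ 0.63128819  0.16756339 -0.28958961  0.18576079]
[[0.2, -0.2], [0.4, 0.1], [0.5, -0.0], [0.2, -1.4], [-0.8, -0.2], [-0.1, -0.5], [0.3, 0.5], [1.2, -0.9], [-0.6, 0.2], [0.3, -0.6], [-1.1, -0.2], [-1.2, -0.2], [0.3, 0.2], [1.4, -0.1]]
feed [0.5318 0.1137 0.171 ]
resume [0.5874 0.0972 0.171 ]
power [0.6564 0.0766 0.171 ]
push_now [0.5477 0.2326 0.2026]
push_shut [0.5417 0.2344 0.165 ]
```

Fit residuals are about 1 px: yaw −0.29, cover at about 0.19 rad, push point near (0.545, 0.234). Next I'll rise, cross over and align the shut fingers with the printer.

```bash
python3 -m pendant '[[[0,0,0,0,0,0.2,0],[0,0,0,0,0,0.2,0],[0,0,0.0443,0.0737,0.1823,0,0],[0,0,0.0443,0.0737,0.1823,0,0],[0,0,0.0443,0.0737,0.1823,0,0],[0,0,0.0443,0.0737,0.1823,0,0],[0,0,0.0443,0.0737,0.1823,0,0],[0,0,0.0443,0.0737,0.1823,0,0],[0,0,0.0443,0.0737,0.1823,0,0],[0,0,0.0443,0.0737,0.1823,0,0],[0,0,0.0443,0.0737,0.1823,0,0],[0,0,0.0443,0.0737,0.1823,0,0],[0,0,0.0443,0.0737,0.1823,0,0],[0,0,0.0443,0.0737,0.1823,0,0],[0,0,0.0443,0.0737,0.1823,0,0],[0,0,0.0443,0.0737,0.1823,0,0],[0,0,0.0443,0.0737,0.1823,0,0],[0,0,0.0443,0.0737,0.1823,0,0],[0,0,0.0443,0.0737,0.1823,0,0],[0,0,0.0443,0.0737,0.1823,0,0]]]'; cat > look.py <<'E'
import sys
from plant import manip, imaging
import cv2, numpy as np
from scipy.spatial.transform import Rotation as R
s=manip.state(); print(s["time"],s["tool_pos"].round(4),s["joint_pos"].round(2),s["contact_force"].round(1),s["gripper_width"].round(3))
print("tool axes\n",R.from_quat(s["tool_rot"],scalar_first=True).as_matrix().round(3))
if len(sys.argv)>1:
    a=imaging.grab_frame("top")["frame"][110:230,200:320]; b=imaging.grab_frame("side")["frame"][140:290,195:345]
    cv2.imwrite(f"pics/{sys.argv[1]}.png",np.hstack([cv2.resize(a,(400,400),interpolation=2),cv2.resize(b,(400,400),interpolation=2)]))
E
python3 look.py
```

```text
time: 2.6
tool_pos: [0.5455, 0.2346, 0.3306]
tool_rot: [-0.0, 0.8, 0.6, -0.0]
contact_force: [0.3, -0.4, 0.3]
gripper_width: -0.001Traceback (most recent call last):
  File "look.py", line 5, in <module>
    s=manip.state(); print(s["time"],s["tool_pos"].round(4),s["joint_pos"].round(2),s["contact_force"].round(1),s["gripper_width"].round(3))
                                                                                                                ^^^^^^^^^^^^^^^^^^^^^^^^
AttributeError: 'float' object has no attribute 'round'
```

```bash
sed -i 's/s\["gripper_width"\].round(3)/s["gripper_width"]/' look.py; python3 -m pendant '[[[0,0,0,0,0,-0.15,0],[0,0,0,0,0,-0.15,0],[0,0,0,0,0,-0.15,0],[0,0,0,0,0,-0.02,0],[0,0,0,0,0,-0.02,0],[0,0,0,0,0,-0.02,0],[0,0,0,0,0,-0.02,0],[0,0,0,0,0,-0.02,0],[0,0,0,0,0,-0.02,0],[0,0,0,0,0,-0.02,0]]]'; python3 look.py p1
```

```text
time: 3.85
tool_pos: [0.5452, 0.233, 0.1835]
tool_rot: [-0.0, 0.801, 0.598, -0.0]
contact_force: [-0.1, 0.8, 0.3]
gripper_width: -0.001
3.85 [0.5452 0.233  0.1835] [ 0.28  0.01  1.74  0.    1.39 -1.  ] [-0.1  0.8  0.3] -0.0014285359511342249
tool axes
 [[ 0.284  0.959 -0.   ]
 [ 0.959 -0.284  0.   ]
 [ 0.    -0.    -1.   ]]
```

View pics/p1.png

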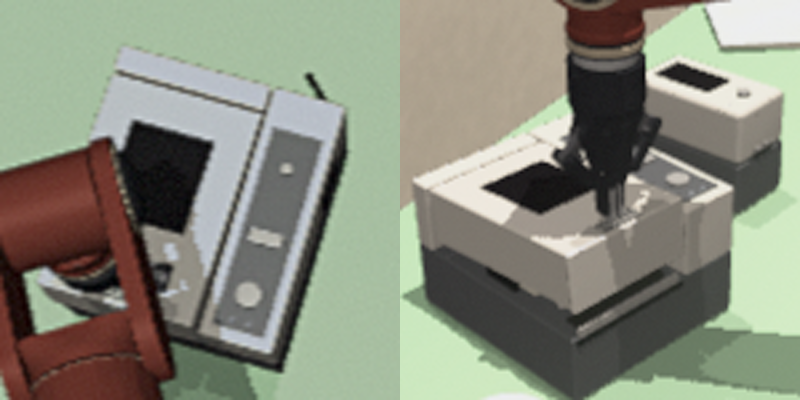

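Fingers are on the cover near its front edge (side half, about (615,225)), and the cover is already lower. Now through the latch.

```bash
python3 -m pendant '[[[0,0,0,0,0,-0.016,0],[0,0,0,0,0,-0.016,0],[0,0,0,0,0,-0.016,0],[0,0,0,0,0,-0.016,0]]]';python3 -m pendant '[[[0,0,0,0,0,-0.012,0],[0,0,0,0,0,-0.008,0],[0,0,0,0,0,0,0]]]'
```

```text
time: 4.45
tool_pos: [0.5453, 0.2334, 0.171]
tool_rot: [-0.0, 0.801, 0.599, 0.0]
contact_force: [-6.5, -1.3, 9.8]
gripper_width: -0.002
time: 4.82
tool_pos: [0.5455, 0.2333, 0.1648]
tool_rot: [0.0, 0.801, 0.599, 0.0]
contact_force: [-5.1, -0.6, 10.5]
gripper_width: 0.002
```

```bash
python3 -m pendant '[[[0,0,0,0,0,-0.008,0],[0,0,0,0,0,0,0]]]';python3 -m pendant '[[[0,0,0,0,0,-0.012,0],[0,0,0,0,0,0,0]]]'
```

```text
time: 5.08
tool_pos: [0.5456, 0.2333, 0.1647]
tool_rot: [0.0, 0.801, 0.599, 0.0]
contact_force: [-9.5, -1.6, 17.8]
gripper_width: 0.01
time: 5.32
tool_pos: [0.5457, 0.2334, 0.1646]
tool_rot: [0.0, 0.801, 0.599, 0.0]
contact_force: [-15.6, -3.8, 28.3]
gripper_width: 0.0
```

It reached a hard stop at z 0.1646, the shut height. Lifting off and moving over the feed key to look.

```bash
python3 -m pendant '[[[0,0,0,0,0,0.1,0],[0,0,0,0,0,0.15,0],[0,0,0,-0.019,-0.16,0,0],[0,0,0,-0.019,-0.16,0,0],[0,0,0,-0.018,-0.159,0,0],[0,0,0,0,0,0,0],[0,0,0,0,0,0,0]]]';python3 look.py p2
```

```text
time: 6.2
tool_pos: [0.5313, 0.1135, 0.2199]
tool_rot: [-0.0, 0.801, 0.598, 0.0]
contact_force: [-0.0, 0.0, 0.1]
gripper_width: 0.001
6.2 [0.5313 0.1135 0.2199] [ 0.07 -0.14  1.82  0.    1.46 -1.21] [-0.   0.   0.1] 0.001168377290884217
tool axes
 [[ 0.284  0.959 -0.   ]
 [ 0.959 -0.284  0.   ]
 [ 0.    -0.    -1.   ]]
```

View pics/p2.png

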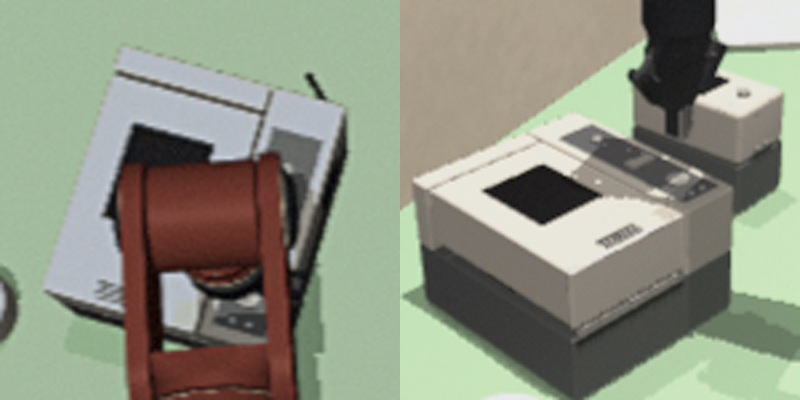

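The cover is flush with the housing along its whole length (side half, seam at about (580,330) to (690,275)). Now the feed key.

```bash
python3 -m pendant '[[[0,0,0,0,0,-0.08,0],[0,0,0,0,0,-0.08,0],[0,0,0,0,0,-0.02,0],[0,0,0,0,0,-0.012,0],[0,0,0,0,0,0,0]]]';python3 -m pendant '[[[0,0,0,0,0,-0.008,0],[0,0,0,0,0,-0.008,0],[0,0,0,0,0,-0.008,0],[0,0,0,0,0,0,0]]]'
```

```text
time: 6.92
tool_pos: [0.5314, 0.1133, 0.1725]
tool_rot: [0.0, 0.801, 0.598, 0.0]
contact_force: [0.5, 0.3, 0.1]
gripper_width: -0.001
time: 7.42
tool_pos: [0.5319, 0.1133, 0.1672]
tool_rot: [0.0, 0.801, 0.598, 0.001]
contact_force: [-0.4, 0.3, 4.1]
gripper_width: -0.0
```

```bash
python3 -m pendant '[[[0,0,0,0,0,-0.008,0],[0,0,0,0,0,0,0]]]';python3 -m pendant '[[[0,0,0,0,0,-0.008,0],[0,0,0,0,0,0,0],[0,0,0,0,0,0,0]]]'
```

```text
time: 7.68
tool_pos: [0.5319, 0.1133, 0.1669]
tool_rot: [0.001, 0.801, 0.598, 0.001]
contact_force: [-4.2, -1.3, 11.9]
gripper_width: 0.003
time: 8.05
tool_pos: [0.532, 0.1133, 0.1668]
tool_rot: [0.001, 0.801, 0.599, 0.001]
contact_force: [-7.7, -0.4, 19.9]
gripper_width: -0.001
```

Feed hit its stop at z 0.1668 with 20 N. Releasing it and moving to the resume key.

```bash
python3 -m pendant '[[[0,0,0,0,0,0.04,0],[0,0,0,0,0,0.08,0],[0,0,0,0,0,0.04,0],[0,0,0,0.111,-0.033,0,0],[0,0,0,0.111,-0.033,0,0],[0,0,0,0,0,0,0],[0,0,0,0,0,0,0]]]';python3 look.py p3
```

```text
time: 8.93
tool_pos: [0.5862, 0.0969, 0.2019]
tool_rot: [-0.0, 0.801, 0.598, -0.0]
contact_force: [0.6, -0.1, -0.3]
gripper_width: 0.001
8.925 [0.5862 0.0969 0.2019] [ 0.04  0.    1.72  0.    1.43 -1.24] [ 0.6 -0.1 -0.3] 0.00094456769241058
tool axes
 [[ 0.284  0.959 -0.001]
 [ 0.959 -0.284  0.   ]
 [-0.    -0.001 -1.   ]]
```

View pics/p3.png

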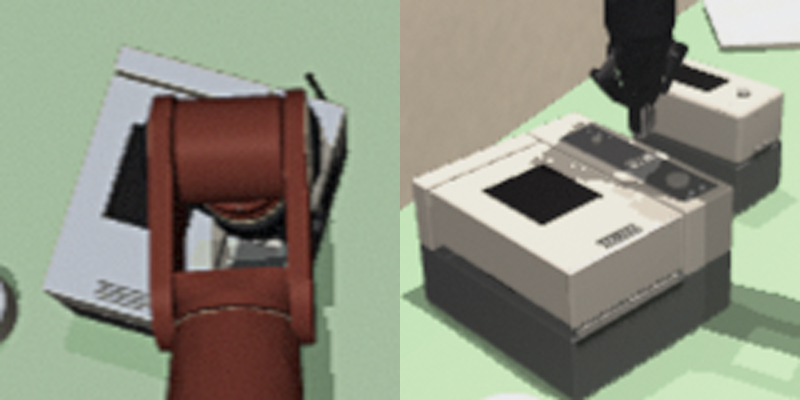

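The fingers hang directly above the resume key (side half, about (643,135)), the cover is still flush and the feed key is up at (678,182). Pressing resume.

```bash
python3 -m pendant '[[[0,0,0,0,0,-0.07,0],[0,0,0,0,0,-0.03,0],[0,0,0,0,0,-0.016,0],[0,0,0,0,0,-0.008,0],[0,0,0,0,0,-0.008,0],[0,0,0,0,0,-0.008,0],[0,0,0,0,0,0,0]]]';python3 -m pendant '[[[0,0,0,0,0,-0.008,0],[0,0,0,0,0,-0.008,0],[0,0,0,0,0,0,0],[0,0,0,0,0,0,0]]]'
```

```text
time: 9.9
tool_pos: [0.587, 0.0968, 0.1679]
tool_rot: [0.0, 0.801, 0.598, 0.0]
contact_force: [-2.3, -0.1, 4.5]
gripper_width: -0.004
time: 10.4
tool_pos: [0.5871, 0.0968, 0.1669]
tool_rot: [0.0, 0.801, 0.599, 0.0]
contact_force: [-9.9, -0.9, 16.5]
gripper_width: 0.002
```

Resume hit its stop at z 0.1669 with 16 N. Lifting clear and backing away for a last look.

```bash
python3 -m pendant '[[[0,0,0,0,0,0.04,0],[0,0,0,0,0,0.16,0],[0,0,0,0,0,0.2,0],[0,0,0,0,0,0.2,0],[0,0,0,-0.1,-0.2,0,0],[0,0,0,-0.1,-0.2,0,0],[0,0,0,-0.1,-0.2,0,0],[0,0,0,-0.1,-0.2,0,0],[0,0,0,-0.1,-0.2,0,0],[0,0,0,0,-0.2,0,0],[0,0,0,0,0,0,0],[0,0,0,0,0,0,0]]]';python3 look.py p4
```

```text
time: 11.9
tool_pos: [0.4618, -0.203, 0.3127]
tool_rot: [-0.0, 0.801, 0.598, 0.0]
contact_force: [0.6, 0.2, 0.1]
gripper_width: 0.001
11.9 [ 0.4618 -0.203   0.3127] [-0.56 -0.27  1.78  0.    1.64 -1.84] [0.6 0.2 0.1] 0.0005785899493431315
tool axes
 [[ 0.284  0.959 -0.   ]
 [ 0.959 -0.284  0.001]
 [ 0.001 -0.    -1.   ]]
```

View pics/p4.png

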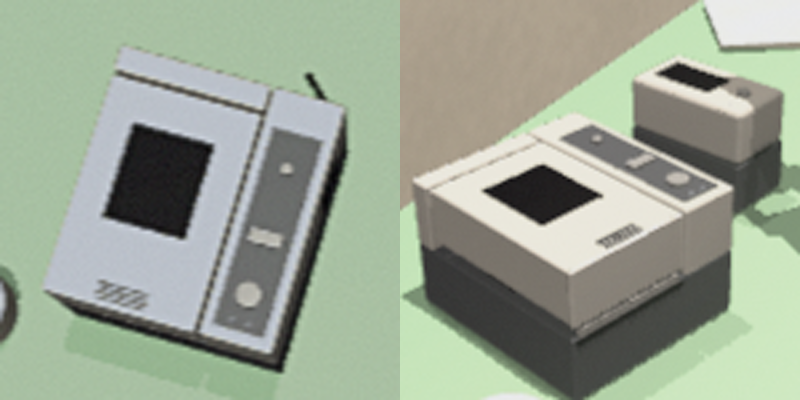

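The cover lies flush, the keys are up (top half: feed (248,295), resume (265,237), power (287,168)), and the robot is clear. Handing in.

```bash
python3 -c "
from plant import manip; print(manip.job_done())"
```

```text
the job is handed in; nothing more can be done
None
```

The job is done and handed in at about 12 s of the 42 s allowed; no verdict was reported.

- **Cover:** I pushed its front down with the shut fingers, about 10 N through the latch. It came to a hard stop at z 0.165, with about 28 N upward on the fingers, and stayed flush with the key housing after I let go.
- **Feed key:** I pressed it to its stop (fingers at z 0.1668, about 20 N), then released it.
- **Resume key:** I pressed it to its stop (fingers at z 0.1669, about 16 N), then released it.

The last look showed the cover level with the housing, all three keys standing up, and the arm clear with almost no contact force. I never went near the power key, the wristband printer or the loose things, though I did not check their positions again at the end. I judged the cover angle and key travel from finger height, force and pictures, as their joint values cannot be read directly. No check failed or disagreed.

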